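Work a tight relay out of its socket and hold it clear

TASK

I want the orange relay's circuit open while I take a reading: take the orange relay on the relay board and rock it side to side, along its long side, until it works free of its tight socket, then lift it until its blades are just clear (a finger's width or so) and finish while still holding it there, upright above its own socket. Do not pull it straight: the board is only standing on the bench, so it must stay flat and in its place, with the grey relay left plugged in and the other things left alone.

Things in the scene. Friction and masses are not known exactly. Their poses are not given: they have to be found in the camera images.
- orange_relay_center (a point): Centre of the orange relay's case, half-way up. Plug-in relay, orange case 32 mm (its x) by 42 mm (its y, the long side) by 50 mm high (its z), 90 g, plugged into either of the board's two sockets. Plugged in, the case's underside lies on the socket's top face: this point is 25 mm above that face, 63 mm above the bench, and the axes are parallel to the board's.
- orange_relay_tips (a point): Middle of the orange relay's four blade tips, 38 mm below the case's centre along its z; same axes. The brass blades stand 13 mm out of the case's underside, 2 mm thick (x) and 6 mm wide (y), at x = +-8, y = +-13 mm from the middle.
- grey_relay_center (a point): Centre of the case of the other relay, light grey, same size and make, plugged into the other socket of the same board, 116 mm away. It stays plugged in.
- board: Relay board: dark steel plate 200 mm (its x) by 320 mm (its y), top 12 mm above the bench, on four rubber feet, 1.5 kg, standing loose. Origin at bench height under its centre, z up. Two black sockets in its -x half; white breadboard and coloured binding posts, lower than the sockets, in its +x half.
- socket_left (a point): Centre of the top face (47 x 46 mm) of the +y socket, 38 mm above the bench, at x -35, y +58 mm on the board; axes as the board's. Lower screw terminals at both x ends. Each blade is gripped on its flat sides by a sprung contact 2.5 to 8.5 mm below the top face: about 8 N of friction each, 32 N in all, so a straight pull lifts the board (from about 10 N) and not the relay.
- socket_right (a point): The same for the -y socket, at y -58 mm. Leaning a relay along its long side (turning it about its x) takes only about 0.4 N m; the slots allow 7 to 8 degrees each way. The raised end's blades slide up, the low end's stay, so leaning by turns to each end, about the low end's blades, walks it out. A blade is let go once up by 10.5 mm; its tip is out at 13 mm.
- multimeter: Yellow hand-held multimeter, 165 x 80 x 45 mm, lying beside the board, to be left alone; origin at the centre of its underside.
- screwdriver: Screwdriver lying on the bench, to be left alone.
- parts_bin: Blue open plastic bin, 140 x 100 x 55 mm, to be left alone; origin at the centre of its underside.
Mind the look-alikes: they are no part of the job. Of the things like the part that bears orange_relay_center, leave any that is blue or purple; of the rest the smaller one is meant.

How it is judged:
By the outcome, as a careful person would: the job done as asked, in the order asked, and still so for the second after the job is handed in, while the arm keeps its last pose, push and grip.
It also fails if it takes over 38 s, if anything falls off the work surface, if the arm or the gripper's body presses on something with over 40 N, if the wrist force passes 120 N, or if a joint passes its speed limit or range.

ROBOT

A 6-joint arm with a two-finger parallel gripper is mounted at the origin on the work surface. World frame = base frame: x ahead of the robot, y to its left, z up, the work surface at z = 0. Lengths are in mm, angles in rad, forces in N, time in s.
With the tool pointing down it reaches from about 250 to 725 mm from the base axis. Payload 9.7 kg.
Tool frame: the origin (TCP) lies between the finger pads; the fingertips stand 19 mm ahead of it and the grasp point (between the pads) is the TCP; y points along the fingers, z is the direction in which the jaws open and shut, and the axes are right-handed (so a half turn about y gives the same grasp; the last joint's range is limited). The gripper opens to 85 mm and grips with 20 to 120 N. Pads are 22 mm wide; open, the fingers measure 114 mm over their backs; the gripper's body (76 mm by 85 mm) begins 54 mm behind the grasp point. The pads swing forward as they close: fully open they stand 13 mm farther back than shut.
Start: joints at [0, 0.087, 0.176, 1.66, 0, 1.571], TCP at [549.997, -0, 250.284] pointing down, gripper open.
Joint ranges: [-3.13, 3.13], [-0.85, 1.81], [-1.15, 1.24], [-2.2, 2.28], [-1.44, 1.52], [-3.14, 3.14]. Speed limits (rad/s): [2.22, 2.22, 2.57, 3.14, 3.14, 3.14].

INTERFACE

Orientations are given as [roll, pitch, yaw] about the fixed x, y, z axes, in that order (R = Rz(yaw) Ry(pitch) Rx(roll)).
In Python, from rig import * gives the robot as it stands.
- The arm moves only by the tool play_rows, never from a script. Its argument "moves" is a list of rows, each an object of numbers: "x", "y", "z": the shift along the tool's x, y, z in cm; "rx", "ry", "rz": the turn, a rotation vector about the tool's x, y, z in degrees; "jaw": the opening, from 0 (shut) to 1 (fully open). A call has 1 to 20 rows; each row shifts and turns the pose as measured when the row begins, along the tool's axes as they then stand; what a row does not reach is not made up. A row lasts 1/8 s, in which the tool goes at most 62.5 mm and 10.7 degrees, less where a joint would pass 70% of its speed; a pose out of reach is approached as far as the arm can. A call with a gripper value outside its range is refused whole. The fingers move at their own pace and stop on an object; "force" is the grip in N (left out, the last holds). Time passes only in rows, so rows that do not move let the fingers close. It gives the time, the measured TCP pose, the force and the opening at its end, in the units of the state.
- observe(): the state, without advancing time (a new reading comes with each control period).
- snapshot(name): name is "scene" or "side" or "wrist"; returns a dict with "color" (420x560x3 uint8, blue, green, red), "depth" (420x560 float32, mm along the optical axis (not along the pixel's ray), 0 where there is no reading), "K" (3x3 intrinsics, pixels), "world_to_cam" (4x4, takes a point from world to camera coordinates). Camera axes: x right, y down, z forward; pixel columns grow to the right and rows downward; lengths in mm; the calibration is good to about 2 mm. The wrist camera is an equidistant fisheye: a pixel r from the principal point sees the ray r / f radians off the axis. A picture is of the moment at which its call begins.
- job_done(): hands the job in, once; it reports no verdict.
The state is a dict: "t": time; "qpos": joint angles; "joint_velocities": joint speeds; "effort": joint torques, N m; "tool_pos": TCP position; "tool_rot": TCP orientation; "wrist_force": force on the tool from outside, world axes, zero at the start; "ft_torque": the same for the moment, N m; "grip_width": finger opening in mm.
Only numpy, scipy, OpenCV 4.12 (cv2) and the standard library are available. Lean on these libraries where they do the work, as an engineer would, in place of code of your own. Each camera call takes 0.05 s, during which the arm holds its last target.

## Working session

There is one attempt and no reset: what is moved stays moved. The work goes in short steps, Python scripts to look and compute and a tool call to move; the robot and the scene stay as the last step left them, time stands still between calls to the robot, and variables do not carry over. Pictures are saved under pics/ and viewed, and the job is handed in when it is done.

Besides the shell and the picture viewer there is one more tool, called after "Emit:" as a command line: name --argument value ..., lists and objects as JSON in quotes. play_rows: Moves the arm, as the interface text tells. Its arguments: {"type":"object","properties":{"moves":{"type":"array"},"force":{"type":"number"}},"required":["moves"]}

```bash
mkdir -p pics; ls; python3 - <<'E'
from rig import *
import cv2
s=observe();print(s)
for n in("scene","side","wrist"):
    d=snapshot(n);cv2.imwrite(f"pics/{n}0.png",d["color"]);print(n,d["K"],d["world_to_cam"])
    import numpy as np;np.savez(f"{n}0.npz",**d)
E
```

```text
pics
{'t': 0.0, 'qpos': array([ 7.45961293e-06,  8.74674598e-02,  1.75124185e-01,  1.65979527e+00,
       -3.74412815e-05,  1.57079729e+00]), 'joint_velocities': array([ 0.00137411,  0.00013594, -0.0005996 ,  0.00147768,  0.00104487,
        0.00074364]), 'effort': array([ 7.68234549e-04, -5.20392072e+01,  4.64802504e+01,  1.63646933e-02,
        2.23589603e-05, -6.77332673e-05]), 'tool_pos': array([ 5.49795300e+02, -5.85812074e-03,  2.49573886e+02]), 'tool_rot': array([-1.57213854e+00, -3.74425347e-05, -1.57078978e+00]), 'wrist_force': array([ 0.35845615, -0.36078539,  0.97826214]), 'ft_torque': array([-0.04467673, -0.03419435, -0.02248788]), 'grip_width': 85.39640581585756}
scene [[412.69688056   0.         282.12716453]
 [  0.         412.69688056 208.65221962]
 [  0.           0.           1.        ]] [[ 5.66713059e-01  8.23767737e-01  1.55892625e-02 -2.79038004e+02]
 [ 5.62209632e-01 -3.72803581e-01 -7.38199038e-01 -2.35000342e+02]
 [-6.02292818e-01  4.27111468e-01 -6.74402814e-01  1.29379377e+03]
 [ 0.00000000e+00  0.00000000e+00  0.00000000e+00  1.00000000e+00]]
side [[467.96558397   0.         273.77468617]
 [  0.         467.96558397 213.70347414]
 [  0.           0.           1.        ]] [[ 9.47135229e-01 -3.20646629e-01  1.09817236e-02 -4.58649765e+02]
 [-1.74141374e-01 -5.42528981e-01 -8.21788955e-01  1.27869423e+02]
 [ 2.69461761e-01  7.76432897e-01 -5.69686155e-01  1.27099532e+03]
 [ 0.00000000e+00  0.00000000e+00  0.00000000e+00  1.00000000e+00]]
wrist [[325.1922621    0.         283.01133066]
 [  0.         325.1922621  216.64742673]
 [  0.           0.           1.        ]] [[ 9.99997876e-01  6.37323914e-04 -1.96000190e-03 -5.50331565e+02]
 [ 1.23676072e-03 -9.46297168e-01  3.23295748e-01 -4.27166210e+01]
 [-1.64870013e-03 -3.23297485e-01 -9.46295946e-01  3.81411774e+02]
 [ 0.00000000e+00  0.00000000e+00  0.00000000e+00  1.00000000e+00]]
```

View pics/scene0.png

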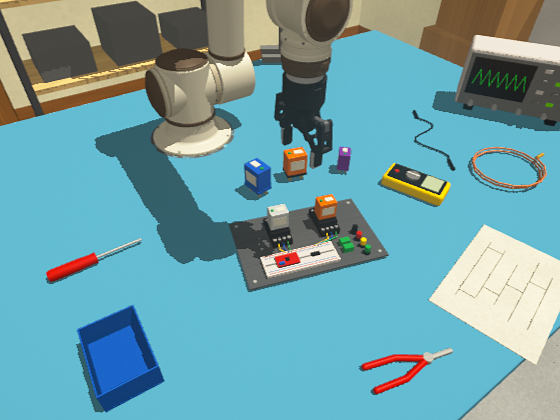

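View pics/side0.png

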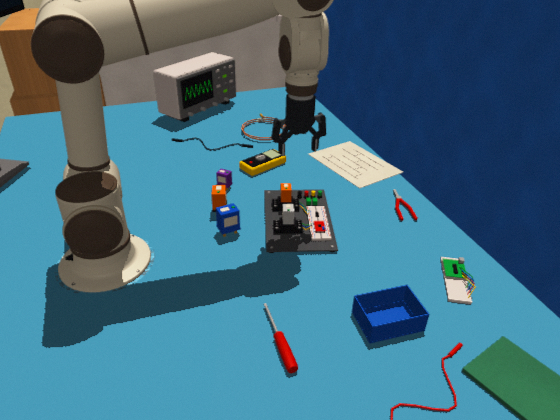

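View pics/wrist0.png

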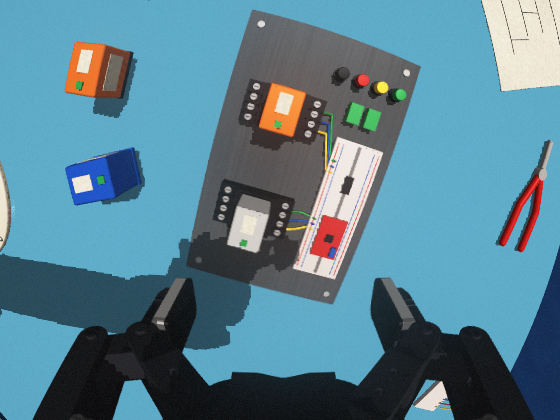

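Candidates: the orange relay on the board (wrist 283,110; scene 326,208), the loose orange one (wrist 97,70; scene 295,162), the blue one (scene 257,176) and the purple one (scene 344,158). I choose the one plugged into the board. Next is a crop to check it, then the measurement.

```bash
cat > h.py <<'E'
import numpy as np,cv2
def ray(d,n,px):
    K=d["K"];T=d["world_to_cam"];R=T[:3,:3];c=-R.T@T[:3,3]
    px=np.atleast_2d(np.array(px,float))
    u=(px[:,0]-K[0,2])/K[0,0];v=(px[:,1]-K[1,2])/K[1,1]
    if n=="wrist":
        r=np.hypot(u,v);k=np.where(r>1e-9,np.sin(r)/np.maximum(r,1e-9),1);dr=np.c_[u*k,v*k,np.cos(r)]
    else: dr=np.c_[u,v,np.ones_like(u)]
    return c,dr@R
def onplane(d,n,px,z):
    c,w=ray(d,n,px);return c+w*((z-c[2])/w[:,2])[:,None]
def proj(d,n,P):
    K=d["K"];T=d["world_to_cam"];p=np.atleast_2d(P)@T[:3,:3].T+T[:3,3]
    if n=="wrist":
        h=np.hypot(p[:,0],p[:,1]);th=np.arctan2(h,p[:,2]);q=p[:,:2]/h[:,None]*th[:,None]
    else:q=p[:,:2]/p[:,2:]
    return q*K[0,0]+K[:2,2]
E
python3 - <<'E'
from h import *
d=dict(np.load("wrist0.npz"))
im=d["color"];cv2.imwrite("pics/crop_w.png",cv2.resize(im[60:280,180:440],None,fx=3,fy=2.7,interpolation=cv2.INTER_CUBIC)[:594])
hsv=cv2.cvtColor(im,cv2.COLOR_BGR2HSV)
m=cv2.inRange(hsv,(5,150,90),(20,255,255))
cs,_=cv2.findContours(m,0,2)
for c in cs:
    if cv2.contourArea(c)>300:print(cv2.boundingRect(c),cv2.contourArea(c))
# screws at corners of the plate (z=12)
sc=onplane(d,"wrist",[(261.5,23.5),(406,72),(199,260),(326,295)],12);print(sc.round(1))
pl=onplane(d,"wrist",[(253,10),(421,67),(187,265),(333,304)],12);print(pl.round(1))
print("center",sc.mean(0),pl.mean(0))
E
```

```text
(259, 83, 47, 54) 1673.0
(65, 42, 60, 55) 2018.5
[[ 526.8  181.6   12. ]
 [ 689.7  133.2   12. ]
 [ 443.7  -98.6   12. ]
 [ 607.  -149.3   12. ]]
[[ 517.4  198.3   12. ]
 [ 708.6  141.4   12. ]
 [ 426.7 -106.3   12. ]
 [ 617.5 -164.    12. ]]
center [566.84424347  16.72286946  12.        ] [567.56522593  17.32353734  12.        ]
```

View pics/crop_w.png

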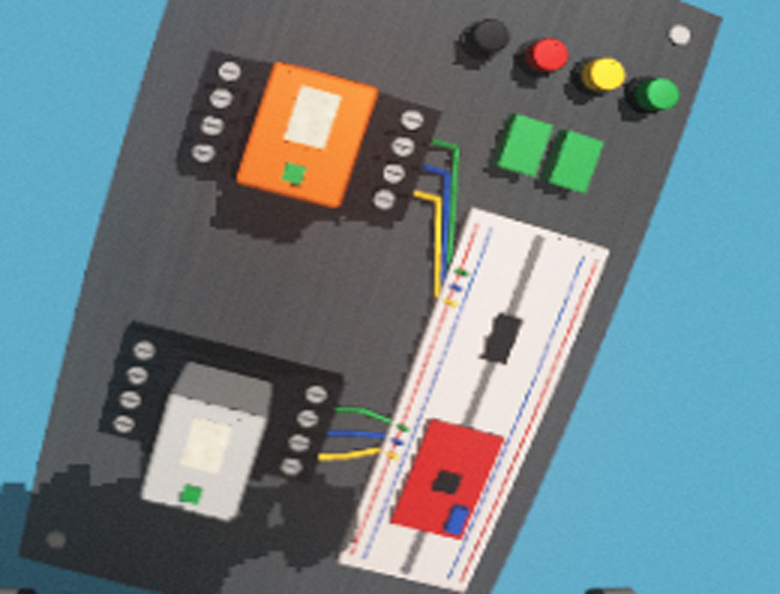

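```bash
python3 - <<'E'
from h import *
sc=np.array([[526.8,181.6],[689.7,133.2],[443.7,-98.6],[607,-149.3]])
pl=np.array([[517.4,198.3],[708.6,141.4],[426.7,-106.3],[617.5,-164]])
a=np.deg2rad(-16.6);R=np.array([[np.cos(a),-np.sin(a)],[np.sin(a),np.cos(a)]])
for c in(sc.mean(0),pl.mean(0)):print("predicted relay",c+R@[-35,58])
for n,box in(("wrist",(240,60,320,150)),("scene",(305,185,350,225)),("side",(270,175,300,205))):
    d=dict(np.load(n+"0.npz"));im=d["color"];hsv=cv2.cvtColor(im,cv2.COLOR_BGR2HSV)
    m=cv2.inRange(hsv,(3,120,60),(22,255,255));x0,y0,x1,y1=box
    mm=np.zeros_like(m);mm[y0:y1,x0:x1]=m[y0:y1,x0:x1]
    ys,xs=np.nonzero(mm)
    P=onplane(d,n,np.c_[xs,ys],88)[:,:2]
    if n=="wrist":
        hull=cv2.convexHull(P.astype(np.float32));print(n,cv2.minAreaRect(hull))
    # depth points near top
    Z=d["depth"][ys,xs];c,w=ray(d,n,np.c_[xs,ys])
    T=d["world_to_cam"];fw=w@T[2,:3]
    Q=c+w*(Z/fw)[:,None]
    t=Q[Q[:,2]>83];print(n,len(t),np.median(t,0),t.min(0),t.max(0))
    tt=t[:,:2].astype(np.float32);print(cv2.minAreaRect(tt))
E
```

```text
predicted relay [549.8286352   82.30680218]
predicted relay [550.5786352   82.93180218]
wrist ((559.2758178710938, 80.23377990722656), (42.21635818481445, 52.727561950683594), 73.4626235961914)
wrist 1393 [548.71957413  81.16933833  88.33346195] [529.52835107  59.86608745  85.56953504] [570.3341258  106.82445547 373.65986673]
((549.469970703125, 83.22567749023438), (42.00507354736328, 32.35966110229492), 73.294921875)
scene 153 [552.55354979  77.1429172   87.03925455] [528.25609967  56.83589952  83.15457688] [569.79469949 102.71335507  89.79954572]
((549.0685424804688, 81.48225402832031), (43.30698776245117, 33.30675506591797), 72.26476287841797)
side 70 [544.83104725  75.6697322   87.46533135] [528.58042231  57.24693422  83.34645034] [568.02368886 104.64340658  91.19428172]
((548.4632568359375, 80.34519958496094), (49.988319396972656, 27.913400650024414), 70.49193572998047)
```

The crop shows the orange relay in the upper (+y) socket and the grey one in the lower socket. The loose orange one is bigger and off the board. The relay is at about (549.5, 82.5), with a board yaw of about -16.7°. I'll grip its y faces, which keeps the lean rigid in the grip.

Emit:
play_rows --moves '[{"x": -1.65, "jaw": 1}, {"x": -1.65}, {"x": -1.65}, {"x": -1.65}, {"x": -1.65}, {"y": 1.4, "ry": -10.4}, {"y": 1.4, "ry": -10.4}, {"y": 1.4, "ry": -10.4}, {"y": 1.4, "ry": -10.4}, {"y": 1.4, "ry": -10.4}, {"y": 1.4, "ry": -10.4}, {"y": 1.4, "ry": -10.4}, {"y": 0}]'

```text
invalid input
```

```bash
cat >> h.py <<'E'
from scipy.spatial.transform import Rotation as Ro
def status(s,a=-16.7,c=(549.5,82.5)):
    R=Ro.from_euler("xyz",s["tool_rot"]).as_matrix()
    B=Ro.from_euler("z",a,degrees=True).as_matrix()
    print("t",round(s["t"],2),"pos",s["tool_pos"].round(1),"grip",round(s["grip_width"],1))
    p=s["tool_pos"]-[c[0],c[1],0]
    print("board-frame offset",(B.T@p).round(1),"F board",(B.T@s["wrist_force"]).round(1),"M board",(B.T@s["ft_torque"]).round(2))
    RB=B.T@R;print("lean about board x deg",np.rad2deg(np.arctan2(RB[2,2],RB[1,2])).round(2),"lean about y",np.rad2deg(np.arctan2(RB[2,0],RB[0,0])).round(2) , "yaw err",np.rad2deg(np.arctan2(-RB[0,2],RB[1,2])).round(2));print(RB.round(3).tolist())
E
python3 - <<'E'
from rig import *
from h import *
s=observe();status(s)
d=snapshot("wrist");np.savez("w1.npz",**d);cv2.imwrite("pics/w1.png",d["color"])
im=d["color"];hsv=cv2.cvtColor(im,cv2.COLOR_BGR2HSV);m=cv2.inRange(hsv,(3,120,60),(22,255,255))
ys,xs=np.nonzero(m);Z=d["depth"][ys,xs];c,w=ray(d,"wrist",np.c_[xs,ys]);Q=c+w*(Z/(w@d["world_to_cam"][2,:3]))[:,None]
k=(abs(Q[:,2]-88)<4)&(np.hypot(Q[:,0]-549,Q[:,1]-82)<40);t=Q[k];print(len(t),np.median(t,0),cv2.minAreaRect(t[:,:2].astype(np.float32)))
E
```

```text
t 0.15 pos [549.8  -0.  249.7] grip 85.1
board-frame offset [ 24.  -78.9 249.7] F board [ 0.1 -0.6 -0.1] M board [ 0.   -0.07  0.01]
lean about board x deg -0.2 lean about y -0.0 yaw err -73.3
[[0.287, -0.001, 0.958], [-0.958, -0.0, 0.287], [-0.0, -1.0, -0.001]]
1384 [548.77127114  81.16676876  88.30105645] ((549.372802734375, 83.2998046875), (42.0284423828125, 32.20020294189453), 73.52584075927734)
```

View pics/w1.png

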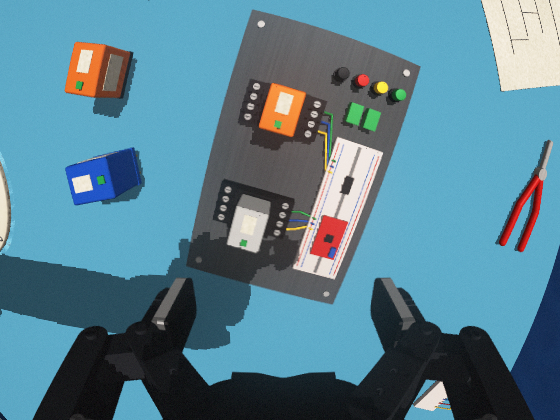

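The call was refused as invalid and nothing moved, so the picture is unchanged. I'll write every key in each row.

Emit:
play_rows --moves '[{"x": -1.65, "y": 0, "z": 0, "rx": 0, "ry": 0, "rz": 0, "jaw": 1}]' --force 60

```text
t: 0.32
tool_pos: [549.8, 16.4, 249.7]
tool_rot: [-1.572, -0.0, -1.572]
wrist_force: [0.2, -0.9, -0.1]
grip_width: 85.6
```

Emit:
play_rows --moves '[{"x": -1.65, "y": 0, "z": 0, "rx": 0, "ry": 0, "rz": 0, "jaw": 1}, {"x": -1.65, "y": 0, "z": 0, "rx": 0, "ry": 0, "rz": 0, "jaw": 1}, {"x": -1.65, "y": 0, "z": 0, "rx": 0, "ry": 0, "rz": 0, "jaw": 1}, {"x": -1.65, "y": 0, "z": 0, "rx": 0, "ry": 0, "rz": 0, "jaw": 1}, {"x": 0, "y": 1.4, "z": 0, "rx": 0, "ry": -10.5, "rz": 0, "jaw": 1}, {"x": 0, "y": 1.4, "z": 0, "rx": 0, "ry": -10.5, "rz": 0, "jaw": 1}, {"x": 0, "y": 1.4, "z": 0, "rx": 0, "ry": -10.5, "rz": 0, "jaw": 1}, {"x": 0, "y": 1.4, "z": 0, "rx": 0, "ry": -10.5, "rz": 0, "jaw": 1}, {"x": 0, "y": 1.4, "z": 0, "rx": 0, "ry": -10.5, "rz": 0, "jaw": 1}, {"x": 0, "y": 1.4, "z": 0, "rx": 0, "ry": -10.5, "rz": 0, "jaw": 1}, {"x": 0, "y": 1.4, "z": 0, "rx": 0, "ry": -10.5, "rz": 0, "jaw": 1}, {"x": 0, "y": 0, "z": 0, "rx": 0, "ry": 0, "rz": 0, "jaw": 1}]'

```text
t: 1.82
tool_pos: [549.4, 96.5, 148.7]
tool_rot: [-1.57, 0.001, -0.257]
wrist_force: [0.1, 0.5, 0.7]
grip_width: 85.3
```

```bash

cat > look.py <<'E'
import sys
from rig import *
from h import *
s=observe();status(s)
d=snapshot("wrist");np.savez("w.npz",**d);cv2.imwrite(f"pics/{sys.argv[1]}.png",d["color"])
im=d["color"];hsv=cv2.cvtColor(im,cv2.COLOR_BGR2HSV);m=cv2.inRange(hsv,(3,120,60),(22,255,255))
ys,xs=np.nonzero(m);Z=d["depth"][ys,xs];c,w=ray(d,"wrist",np.c_[xs,ys]);Q=c+w*(Z/(w@d["world_to_cam"][2,:3]))[:,None]
k=(abs(Q[:,2]-88)<4)&(np.hypot(Q[:,0]-549,Q[:,1]-82)<40);t=Q[k];print(len(t),np.median(t,0),cv2.minAreaRect(t[:,:2].astype(np.float32)))
E
python3 look.py w2
```

```text
t 1.82 pos [549.4  96.5 148.7] grip 85.3
board-frame offset [ -4.1  13.4 148.7] F board [-0.   0.5  0.7] M board [-0.01 -0.01 -0.04]
lean about board x deg 0.03 lean about y -0.06 yaw err 1.99
[[0.999, -0.001, -0.035], [0.035, 0.0, 0.999], [-0.001, -1.0, 0.001]]
2524 [545.2322049   82.05634734  88.16472894] ((549.0728149414062, 83.55386352539062), (42.152523040771484, 32.85845947265625), 74.74649810791016)
```

View pics/w2.png

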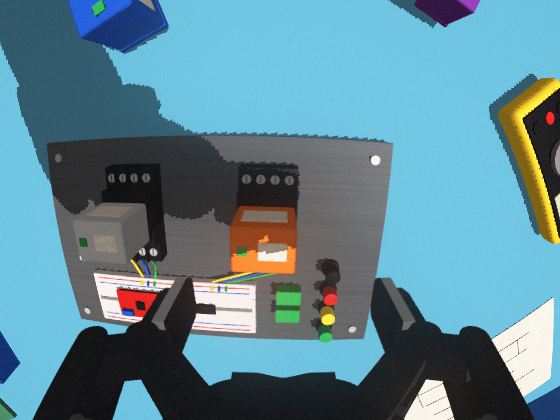

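The picture shows the orange relay at (264,240), the grey one at (112,232) and the fingers open on either side. The tool overshot about 13 mm in y, so I'll centre it and go down partway.

Emit:
play_rows --moves '[{"x": 0.36, "y": 0, "z": -1.28, "rx": 0, "ry": 1.8, "rz": 0, "jaw": 1}, {"x": 0, "y": 0, "z": 0, "rx": 0, "ry": 0, "rz": 0, "jaw": 1}, {"x": 0, "y": 1.5, "z": 0, "rx": 0, "ry": 0, "rz": 0, "jaw": 1}, {"x": 0, "y": 1.5, "z": 0, "rx": 0, "ry": 0, "rz": 0, "jaw": 1}, {"x": 0, "y": 0, "z": 0, "rx": 0, "ry": 0, "rz": 0, "jaw": 1}]'

```text
t: 2.5
tool_pos: [550.5, 82.5, 118.7]
tool_rot: [-1.569, -0.002, -0.301]
wrist_force: [-1.1, -0.5, -0.4]
grip_width: 85.1
```

```bash
sed -i 's/a=-16.7,c=(549.5,82.5)/a=-16.5,c=(549.2,83.2)/' h.py
python3 look.py w3
```

```text
t 2.5 pos [550.5  82.5 118.7] grip 85.1
board-frame offset [  1.4  -0.3 118.7] F board [-0.9 -0.8 -0.4] M board [ 0.03 -0.04 -0.01]
lean about board x deg 0.1 lean about y 0.09 yaw err -0.74
[[1.0, 0.002, 0.013], [-0.013, 0.002, 1.0], [0.002, -1.0, 0.002]]
3395 [544.60112689  81.89356806  88.20008033] ((549.0361328125, 83.33164978027344), (42.00600814819336, 32.712745666503906), 73.79254913330078)
```

View pics/w3.png

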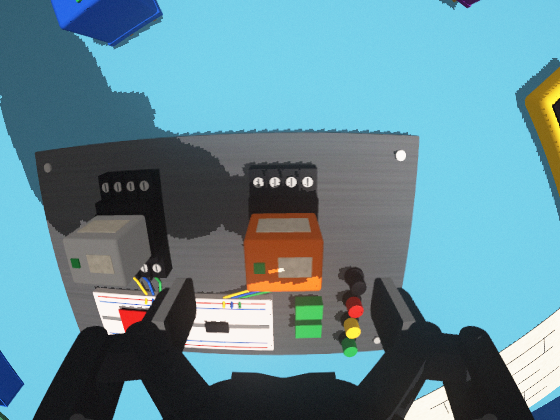

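The picture shows the relay at (284,252), centred between the jaws. Now I'll go down to grip height.

Emit:
play_rows --moves '[{"x": -0.14, "y": 0, "z": 0.03, "rx": 0, "ry": -0.7, "rz": 0, "jaw": 1}, {"x": 0, "y": 1.1, "z": 0, "rx": 0, "ry": 0, "rz": 0, "jaw": 1}, {"x": 0, "y": 1.1, "z": 0, "rx": 0, "ry": 0, "rz": 0, "jaw": 1}, {"x": 0, "y": 1.1, "z": 0, "rx": 0, "ry": 0, "rz": 0, "jaw": 1}, {"x": 0, "y": 1.1, "z": 0, "rx": 0, "ry": 0, "rz": 0, "jaw": 1}, {"x": 0, "y": 0.6, "z": 0, "rx": 0, "ry": 0, "rz": 0, "jaw": 1}, {"x": 0, "y": 0, "z": 0, "rx": 0, "ry": 0, "rz": 0, "jaw": 1}]'

```text
t: 3.42
tool_pos: [549.4, 83.6, 65.8]
tool_rot: [-1.569, -0.002, -0.288]
wrist_force: [-0.1, 0.8, 0.7]
grip_width: 85.2
```

```bash
python3 look.py w4
```

```text
t 3.42 pos [549.4  83.6  65.8] grip 85.2
board-frame offset [ 0.1  0.5 65.8] F board [-0.3  0.8  0.7] M board [ 0.06 -0.04 -0.02]
lean about board x deg 0.11 lean about y 0.12 yaw err 0.03
[[1.0, 0.002, -0.0], [0.0, 0.002, 1.0], [0.002, -1.0, 0.002]]
5510 [543.00859521  82.55811474  88.18660144] ((548.9265747070312, 83.63966369628906), (41.93659591674805, 33.05558776855469), 73.89883422851562)
```

View pics/w4.png

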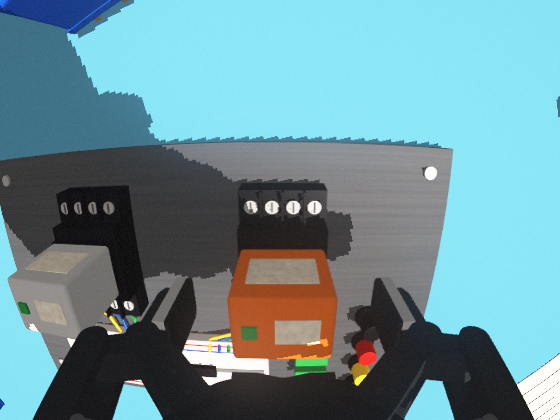

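The relay sits centred between the pads at (284,303), clear of both. I'll go down 4 mm more and close.

Emit:
play_rows --moves '[{"x": 0, "y": 0.35, "z": 0, "rx": 0, "ry": 0, "rz": 0, "jaw": 1}, {"x": 0, "y": 0, "z": 0, "rx": 0, "ry": 0, "rz": 0, "jaw": 0.62}, {"x": 0, "y": 0, "z": 0, "rx": 0, "ry": 0, "rz": 0, "jaw": 0.55}, {"x": 0, "y": 0, "z": 0, "rx": 0, "ry": 0, "rz": 0, "jaw": 0.48}, {"x": 0, "y": 0, "z": 0, "rx": 0, "ry": 0, "rz": 0, "jaw": 0.3}, {"x": 0, "y": 0, "z": 0, "rx": 0, "ry": 0, "rz": 0, "jaw": 0.0}, {"x": 0, "y": 0, "z": 0, "rx": 0, "ry": 0, "rz": 0, "jaw": 0.0}]' --force 90

```text
t: 4.35
tool_pos: [550.1, 83.2, 63.7]
tool_rot: [-1.569, -0.004, -0.288]
wrist_force: [-0.5, -2.3, 1.0]
grip_width: 41.3
```

```bash
python3 look.py w5
```

```text
t 4.35 pos [550.1  83.2  63.7] grip 41.3
board-frame offset [ 0.9  0.3 63.7] F board [ 0.1 -2.4  1. ] M board [-0.26  0.1  -0.02]
lean about board x deg 0.11 lean about y 0.24 yaw err -0.0
[[1.0, 0.004, 0.0], [-0.0, 0.002, 1.0], [0.004, -1.0, 0.002]]
5723 [543.1872212   82.77907647  88.17190594] ((549.1085205078125, 83.8070068359375), (43.314971923828125, 33.07417297363281), 72.94325256347656)
```

View pics/w5.png

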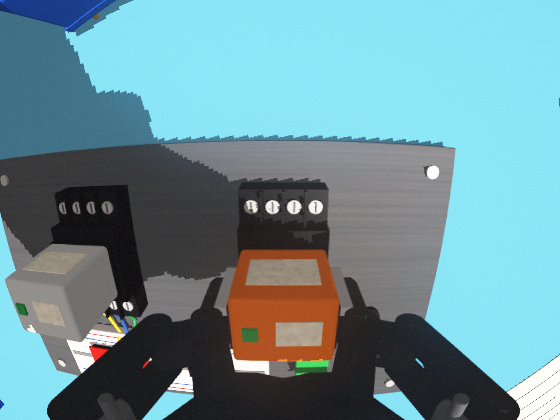

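The grip reads 41.3 mm and the pads sit on both y faces (relay at (284,305)). Now a first gentle lean that raises the +y end about the low -y edge.

Emit:
play_rows --moves '[{"x": 0, "y": -0.07, "z": -0.09, "rx": 2, "ry": 0, "rz": 0, "jaw": 0}, {"x": 0, "y": -0.07, "z": -0.09, "rx": 2, "ry": 0, "rz": 0, "jaw": 0}]'

```text
t: 4.65
tool_pos: [549.5, 81.4, 64.8]
tool_rot: [-1.496, -0.004, -0.287]
wrist_force: [0.1, -0.6, 0.8]
grip_width: 40.8
```

```bash
python3 -c "
from rig import *
from h import *
status(observe())"
```

```text
t 4.65 pos [549.5  81.4  64.8] grip 40.8
board-frame offset [ 0.8 -1.6 64.8] F board [ 0.2 -0.5  0.8] M board [-0.64 -0.1  -0.01]
lean about board x deg 4.27 lean about y 0.24 yaw err 0.06
[[1.0, 0.004, -0.001], [0.001, 0.074, 0.997], [0.004, -0.997, 0.074]]
```

Emit:
play_rows --moves '[{"x": 0, "y": -0.05, "z": -0.065, "rx": 1.4, "ry": 0, "rz": 0, "jaw": 0}, {"x": 0, "y": -0.05, "z": -0.065, "rx": 1.4, "ry": 0, "rz": 0, "jaw": 0}]'

```text
t: 4.9
tool_pos: [549.1, 80.0, 65.6]
tool_rot: [-1.443, -0.004, -0.287]
wrist_force: [1.2, 0.7, -2.1]
grip_width: 41.2
```

```bash
python3 -c "
from rig import *
from h import *
status(observe())
d=snapshot('side');cv2.imwrite('pics/s1.png',cv2.resize(d['color'][160:270,240:360],None,fx=5,fy=5))
d=snapshot('scene');cv2.imwrite('pics/c1.png',cv2.resize(d['color'][160:300,220:400],None,fx=4,fy=4))"
```

```text
t 4.9 pos [549.1  80.   65.6] grip 41.2
board-frame offset [ 0.8 -3.1 65.6] F board [ 1.   1.1 -2.1] M board [-0.55 -0.14 -0.03]
lean about board x deg 7.35 lean about y 0.25 yaw err 0.06
[[1.0, 0.004, -0.001], [0.001, 0.128, 0.992], [0.004, -0.992, 0.128]]
```

View pics/s1.png

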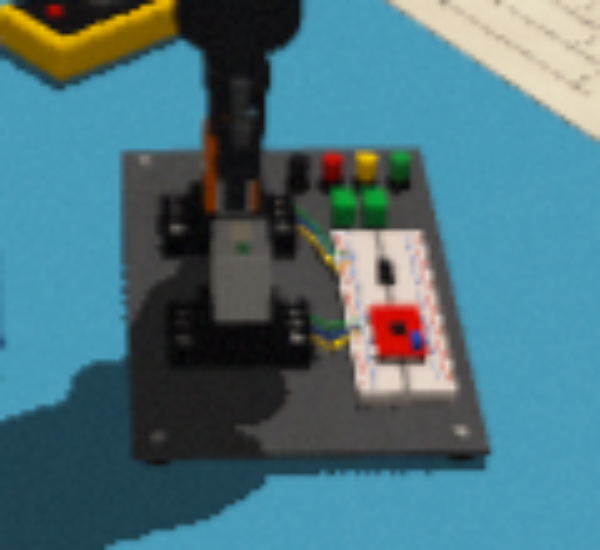

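View pics/c1.png

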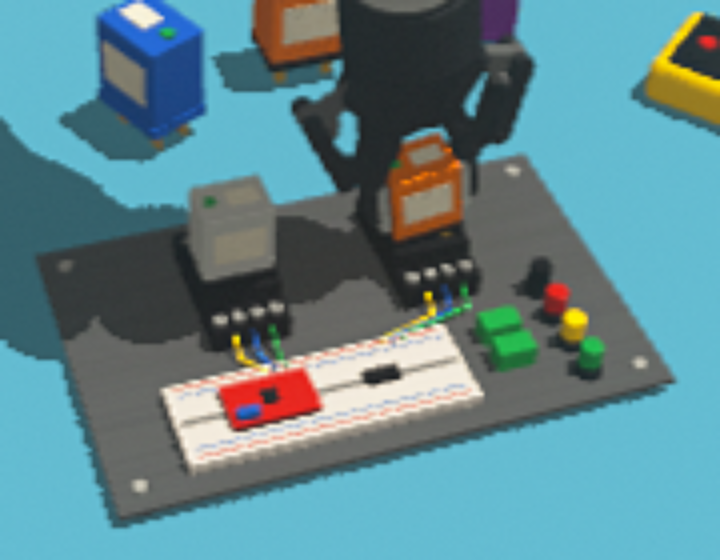

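Both views show the relay leaned, with the board flat and the grey relay seated. Now I'll lean the other way about the +y blades.

Emit:
play_rows --moves '[{"x": 0, "y": -0.045, "z": 0.115, "rx": -2, "ry": 0, "rz": 0, "jaw": 0}, {"x": 0, "y": -0.045, "z": 0.115, "rx": -2, "ry": 0, "rz": 0, "jaw": 0}, {"x": 0, "y": -0.045, "z": 0.115, "rx": -2, "ry": 0, "rz": 0, "jaw": 0}]'

```text
t: 5.38
tool_pos: [549.8, 83.3, 66.7]
tool_rot: [-1.554, -0.003, -0.288]
wrist_force: [0.8, -1.1, -4.9]
grip_width: 40.9
```

```bash
cat > st.py <<'E'
from rig import *
from h import *
s=observe();status(s)
# blade heights: rise of each blade row (y=+-13, at tips depth) relative to plugged in
B=Ro.from_euler("z",-16.5,degrees=True).as_matrix()
R=B.T@Ro.from_euler("xyz",s["tool_rot"]).as_matrix()
p=B.T@(s["tool_pos"]-[549.2,83.2,0])
for n,z in(("+y",13),("-y",-13)):
    for nm,py,z0 in (("root",25.7,38),("tip",38.7,25)):
        q=p+R@[0,py,z];print(n,nm,"y",q[1].round(1),"rise",(q[2]-z0).round(1),end="  ")
    print()
E
python3 st.py
```

```text
t 5.38 pos [549.8  83.3  66.7] grip 40.9
board-frame offset [ 0.5  0.3 66.7] F board [ 1.  -0.8 -4.9] M board [ 0.15 -0.26  0.02]
lean about board x deg 0.96 lean about y 0.19 yaw err -0.02
[[1.0, 0.003, 0.0], [-0.0, 0.017, 1.0], [0.003, -1.0, 0.017]]
+y root y 13.7 rise 3.3  +y tip y 13.9 rise 3.3  
-y root y -12.3 rise 2.8  -y tip y -12.1 rise 2.8
```

Emit:
play_rows --moves '[{"x": 0, "y": -0.035, "z": 0.115, "rx": -2, "ry": 0, "rz": 0, "jaw": 0}, {"x": 0, "y": -0.035, "z": 0.115, "rx": -2, "ry": 0, "rz": 0, "jaw": 0}]'

```text
t: 5.62
tool_pos: [550.5, 85.7, 67.2]
tool_rot: [-1.63, -0.003, -0.288]
wrist_force: [0.9, -1.7, -5.8]
grip_width: 41.4
```

```bash
python3 st.py
```

```text
t 5.62 pos [550.5  85.7  67.2] grip 41.4
board-frame offset [ 0.5  2.8 67.2] F board [ 1.3 -1.4 -5.8] M board [ 0.08 -0.32  0.01]
lean about board x deg -3.4 lean about y 0.19 yaw err -0.0
[[1.0, 0.003, 0.0], [0.0, -0.059, 0.998], [0.003, -0.998, -0.059]]
+y root y 14.3 rise 2.8  +y tip y 13.5 rise 2.8  
-y root y -11.7 rise 4.3  -y tip y -12.5 rise 4.4
```

Emit:
play_rows --moves '[{"x": 0, "y": -0.035, "z": 0.115, "rx": -2, "ry": 0, "rz": 0, "jaw": 0}, {"x": 0, "y": -0.02, "z": 0.08, "rx": -1.4, "ry": 0, "rz": 0, "jaw": 0}]'

```text
t: 5.88
tool_pos: [551.2, 87.9, 67.5]
tool_rot: [-1.695, -0.003, -0.287]
wrist_force: [1.8, -2.3, -4.0]
grip_width: 41.2
```

```bash
python3 st.py
```

```text
t 5.88 pos [551.2  87.9  67.5] grip 41.2
board-frame offset [ 0.5  5.  67.5] F board [ 2.3 -1.7 -4. ] M board [ 0.05 -0.32  0.07]
lean about board x deg -7.1 lean about y 0.19 yaw err 0.01
[[1.0, 0.003, -0.0], [0.001, -0.124, 0.992], [0.003, -0.992, -0.124]]
+y root y 14.8 rise 2.4  +y tip y 13.1 rise 2.5  
-y root y -11.0 rise 5.6  -y tip y -12.7 rise 5.7
```

```bash
cat > pic.py <<'E'
import sys
from rig import *
from h import *
n=sys.argv[1]
d=snapshot('side');a=cv2.resize(d['color'][160:270,240:360],(400,367))
d=snapshot('scene');b=cv2.resize(d['color'][170:280,220:400],(400,244),interpolation=cv2.INTER_CUBIC)
d=snapshot('wrist');c=cv2.resize(d['color'],(400,300))
o=np.zeros((600,800,3),np.uint8);o[:367,:400]=a;o[:244,400:]=b;o[250:550,400:]=c;cv2.imwrite(f'pics/{n}.png',o)
E
python3 pic.py p2
```

```text
(no output)
```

View pics/p2.png

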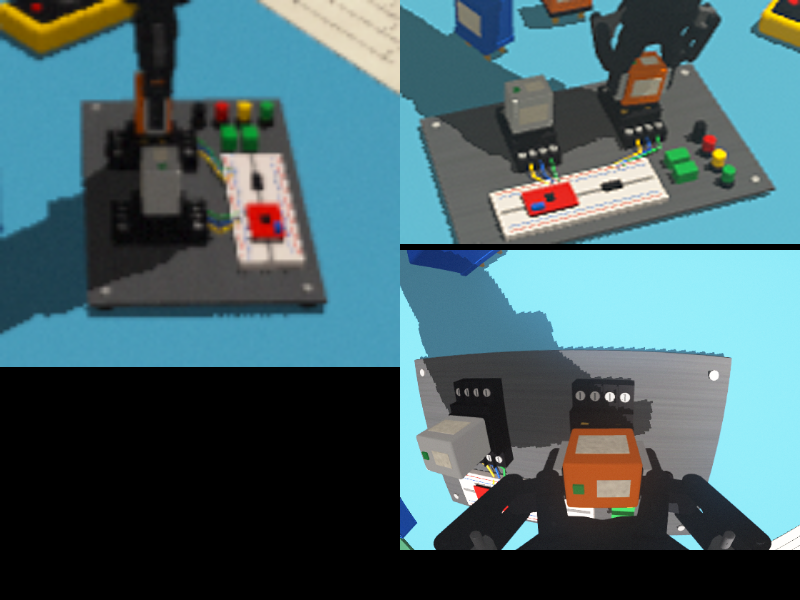

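The relay now leans toward the +y end, with brass showing at the -y end and the board flat. Next lean about the -y blades.

Emit:
play_rows --moves '[{"x": -0.02, "y": -0.045, "z": -0.125, "rx": 2, "ry": 0, "rz": 0, "jaw": 0}, {"x": 0, "y": -0.045, "z": -0.125, "rx": 2, "ry": 0, "rz": 0, "jaw": 0}, {"x": 0, "y": -0.045, "z": -0.125, "rx": 2, "ry": 0, "rz": 0, "jaw": 0}, {"x": 0, "y": -0.045, "z": -0.125, "rx": 2, "ry": 0, "rz": 0, "jaw": 0}]'

```text
t: 6.52
tool_pos: [549.5, 82.8, 69.5]
tool_rot: [-1.543, -0.004, -0.287]
wrist_force: [2.4, 0.9, -7.5]
grip_width: 41.0
```

```bash
python3 st.py
```

```text
t 6.53 pos [549.5  82.8  69.5] grip 41.0
board-frame offset [ 0.4 -0.3 69.5] F board [ 2.1  1.5 -7.5] M board [-0.1  -0.51  0.02]
lean about board x deg 1.6 lean about y 0.2 yaw err 0.04
[[1.0, 0.004, -0.001], [0.001, 0.028, 1.0], [0.004, -1.0, 0.028]]
+y root y 13.4 rise 6.2  +y tip y 13.8 rise 6.2  
-y root y -12.6 rise 5.5  -y tip y -12.2 rise 5.5
```

Emit:
play_rows --moves '[{"x": 0, "y": -0.02, "z": -0.125, "rx": 2, "ry": 0, "rz": 0, "jaw": 0}, {"x": 0, "y": -0.03, "z": -0.125, "rx": 2, "ry": 0, "rz": 0, "jaw": 0}, {"x": 0, "y": -0.03, "z": -0.1, "rx": 1.5, "ry": 0, "rz": 0, "jaw": 0}]'

```text
t: 6.9
tool_pos: [548.4, 79.1, 70.3]
tool_rot: [-1.439, -0.004, -0.288]
wrist_force: [2.8, 2.6, -6.5]
grip_width: 41.1
```

```bash
python3 st.py
```

```text
t 6.9 pos [548.4  79.1  70.3] grip 41.1
board-frame offset [ 0.4 -4.1 70.3] F board [ 2.   3.3 -6.5] M board [-0.06 -0.55 -0.06]
lean about board x deg 7.57 lean about y 0.22 yaw err 0.05
[[1.0, 0.004, -0.001], [0.0, 0.132, 0.991], [0.004, -0.991, 0.132]]
+y root y 12.1 rise 8.5  +y tip y 13.9 rise 8.6  
-y root y -13.6 rise 5.1  -y tip y -11.9 rise 5.2
```

Emit:
play_rows --moves '[{"x": -0.02, "y": -0.03, "z": 0.135, "rx": -2, "ry": 0, "rz": 0, "jaw": 0}, {"x": 0, "y": -0.03, "z": 0.135, "rx": -2, "ry": 0, "rz": 0, "jaw": 0}, {"x": 0, "y": -0.035, "z": 0.135, "rx": -2, "ry": 0, "rz": 0, "jaw": 0}, {"x": 0, "y": -0.035, "z": 0.135, "rx": -2, "ry": 0, "rz": 0, "jaw": 0}]'

```text
t: 7.4
tool_pos: [549.7, 84.1, 72.2]
tool_rot: [-1.588, -0.004, -0.288]
wrist_force: [1.5, -3.3, -5.6]
grip_width: 41.0
```

```bash
python3 st.py
```

```text
t 7.4 pos [549.7  84.1  72.2] grip 41.0
board-frame offset [ 0.2  1.  72.2] F board [ 2.3 -2.8 -5.6] M board [-0.21 -0.41  0.01]
lean about board x deg -0.99 lean about y 0.24 yaw err -0.03
[[1.0, 0.004, 0.001], [-0.0, -0.017, 1.0], [0.004, -1.0, -0.017]]
+y root y 13.5 rise 8.3  +y tip y 13.3 rise 8.3  
-y root y -12.5 rise 8.7  -y tip y -12.7 rise 8.7
```

Emit:
play_rows --moves '[{"x": 0, "y": -0.035, "z": 0.135, "rx": -2, "ry": 0, "rz": 0, "jaw": 0}, {"x": 0, "y": -0.035, "z": 0.135, "rx": -2, "ry": 0, "rz": 0, "jaw": 0}, {"x": 0, "y": -0.035, "z": 0.12, "rx": -1.8, "ry": 0, "rz": 0, "jaw": 0}]'

```text
t: 7.78
tool_pos: [550.9, 88.3, 73.5]
tool_rot: [-1.698, -0.004, -0.288]
wrist_force: [-0.0, -2.5, -4.7]
grip_width: 41.1
```

```bash
python3 st.py; python3 pic.py p3
```

```text
t 7.78 pos [550.9  88.3  73.5] grip 41.1
board-frame offset [ 0.2  5.3 73.5] F board [ 0.7 -2.4 -4.7] M board [-0.38 -0.31  0.07]
lean about board x deg -7.28 lean about y 0.26 yaw err -0.02
[[1.0, 0.004, 0.0], [0.0, -0.127, 0.992], [0.004, -0.992, -0.127]]
+y root y 15.0 rise 8.3  +y tip y 13.3 rise 8.5  
-y root y -10.8 rise 11.6  -y tip y -12.5 rise 11.7
```

View pics/p3.png

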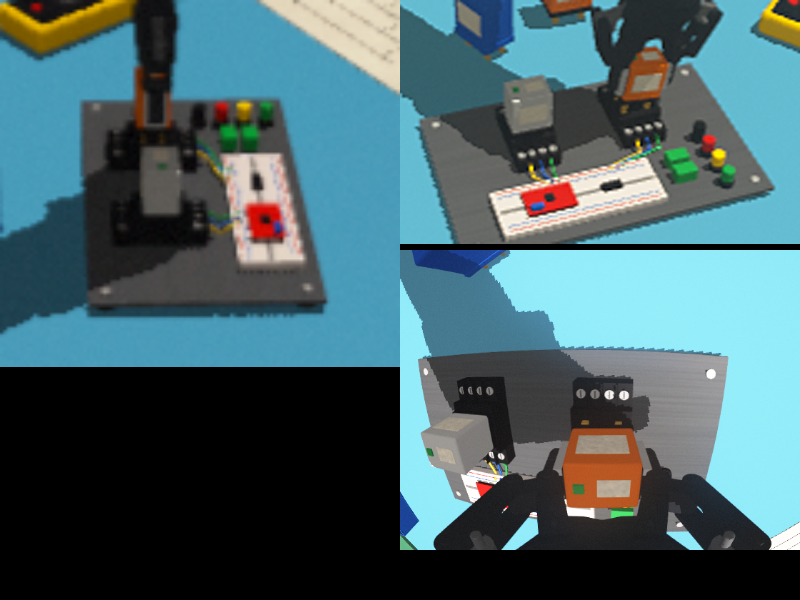

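Both blade pairs are well up and the board is flat. Next lean about the -y end.

Emit:
play_rows --moves '[{"x": 0, "y": -0.035, "z": -0.145, "rx": 2, "ry": 0, "rz": 0, "jaw": 0}, {"x": 0, "y": -0.035, "z": -0.145, "rx": 2, "ry": 0, "rz": 0, "jaw": 0}, {"x": 0, "y": -0.035, "z": -0.145, "rx": 2, "ry": 0, "rz": 0, "jaw": 0}, {"x": 0, "y": -0.035, "z": -0.145, "rx": 2, "ry": 0, "rz": 0, "jaw": 0}]'

```text
t: 8.43
tool_pos: [549.3, 83.1, 75.3]
tool_rot: [-1.544, -0.004, -0.287]
wrist_force: [0.3, -1.5, -1.1]
grip_width: 41.1
```

```bash
python3 st.py
```

```text
t 8.43 pos [549.3  83.1  75.3] grip 41.1
board-frame offset [ 0.2 -0.1 75.3] F board [ 0.7 -1.3 -1.1] M board [-0.07 -0.02 -0.03]
lean about board x deg 1.53 lean about y 0.25 yaw err 0.06
[[1.0, 0.004, -0.001], [0.001, 0.027, 1.0], [0.004, -1.0, 0.027]]
+y root y 13.6 rise 12.0  +y tip y 13.9 rise 12.0  
-y root y -12.4 rise 11.3  -y tip y -12.1 rise 11.3
```

The vertical force is down to about the relay's weight, so all the blades are free. I'll level it and lift about 13 mm.

Emit:
play_rows --moves '[{"x": 0, "y": -0.1, "z": 0, "rx": -1.5, "ry": 0, "rz": 0, "jaw": 0}, {"x": 0, "y": -0.2, "z": 0, "rx": 0, "ry": 0, "rz": 0, "jaw": 0}, {"x": 0, "y": -0.3, "z": 0, "rx": 0, "ry": 0, "rz": 0, "jaw": 0}, {"x": 0, "y": -0.3, "z": 0, "rx": 0, "ry": 0, "rz": 0, "jaw": 0}, {"x": 0, "y": -0.3, "z": 0, "rx": 0, "ry": 0, "rz": 0, "jaw": 0}, {"x": 0, "y": 0, "z": 0, "rx": 0, "ry": 0, "rz": 0, "jaw": 0}]'

```text
t: 9.18
tool_pos: [549.7, 83.2, 89.7]
tool_rot: [-1.57, -0.006, -0.287]
wrist_force: [-0.7, 0.0, -0.6]
grip_width: 41.4
```

```bash
python3 st.py; python3 pic.py p4; python3 - <<'E'
from rig import *
from h import *
d=snapshot("side");a=cv2.resize(d['color'][165:255,255:345],(400,400),interpolation=cv2.INTER_CUBIC)
e=snapshot("scene");b=cv2.resize(e['color'][180:250,300:370],(400,400),interpolation=cv2.INTER_CUBIC)
cv2.imwrite("pics/z4.png",np.hstack([a,b]))
E
```

```text
t 9.18 pos [549.7  83.2  89.7] grip 41.4
board-frame offset [ 0.5  0.2 89.7] F board [-0.7 -0.2 -0.6] M board [-0.05 -0.01 -0.02]
lean about board x deg 0.04 lean about y 0.35 yaw err 0.04
[[1.0, 0.006, -0.001], [0.001, 0.001, 1.0], [0.006, -1.0, 0.001]]
+y root y 13.2 rise 26.1  +y tip y 13.2 rise 26.1  
-y root y -12.8 rise 26.0  -y tip y -12.8 rise 26.0
```

View pics/p4.png

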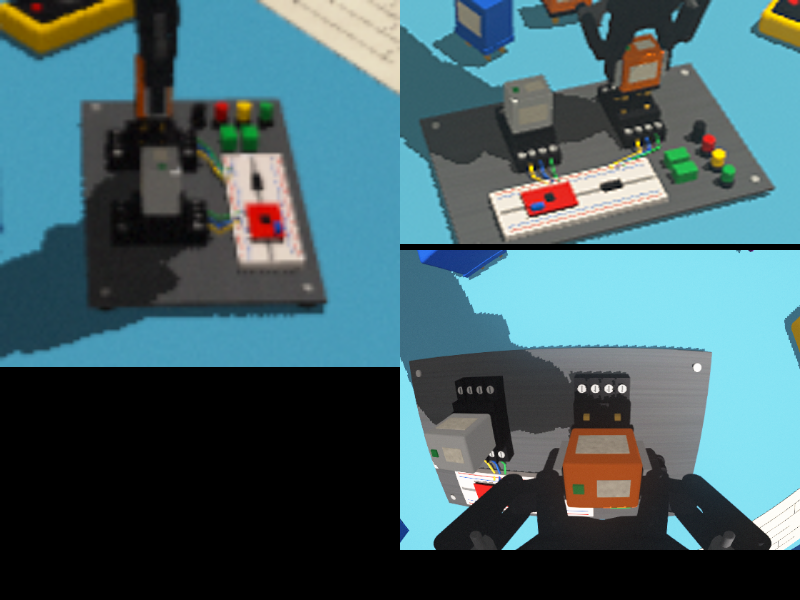

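View pics/z4.png

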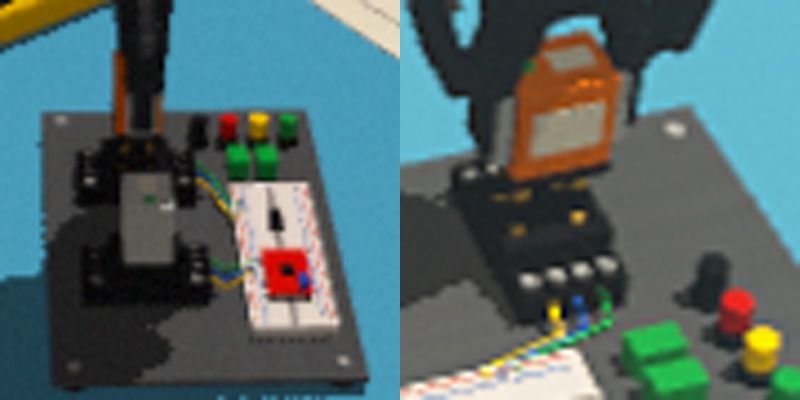

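```bash
python3 - <<'E'
from rig import *
from h import *
for n in("wrist","scene"):
    d=snapshot(n);im=d["color"];hsv=cv2.cvtColor(im,cv2.COLOR_BGR2HSV);m=cv2.inRange(hsv,(3,120,40),(22,255,255))
    ys,xs=np.nonzero(m);Z=d["depth"][ys,xs];c,w=ray(d,n,np.c_[xs,ys]);Q=c+w*(Z/(w@d["world_to_cam"][2,:3]))[:,None]
    k=(np.hypot(Q[:,0]-549,Q[:,1]-83)<32)&(Q[:,2]>62);q=Q[k];t=q[q[:,2]>108]
    print(n,len(q),len(t),np.percentile(q[:,2],[1,50,99]).round(1),"top",np.median(t,0).round(1),np.percentile(t[:,2],[5,95]).round(1),cv2.minAreaRect(t[:,:2].astype(np.float32)))
# board shift: compare scene & side before/after in board area away from arm
for n,b in(("scene",(240,205,390,285)),("side",(262,205,345,255))):
    o=np.load(n+"0.npz")["color"];d=snapshot(n)["color"];x0,y0,x1,y1=b
    f=lambda i:cv2.cvtColor(i,cv2.COLOR_BGR2GRAY)[y0:y1,x0:x1].astype(np.float32)
    print(n,"shift px",cv2.phaseCorrelate(f(o)[20:],f(d)[20:],cv2.createHanningWindow((x1-x0,y1-y0-20),cv2.CV_32F)))
E
```

```text
wrist 8193 5977 [ 70.3 113.3 115. ] top [541.9  82.9 113.7] [109.9 114.7] ((548.8067016601562, 83.59903717041016), (43.531063079833984, 33.48290252685547), 73.50877380371094)
scene 260 124 [ 67.9 106.4 118.2] top [557.2  79.6 112.5] [108.8 114.7] ((549.6134643554688, 79.86519622802734), (43.42905044555664, 31.42959976196289), 73.43341827392578)
scene shift px ((-0.1690226034276634, 3.4148065410022355e-05), 0.9998461606767443)
side shift px ((-0.45011047017526806, 0.15255455865681533), 0.8905160282276294)
```

```bash
python3 -c "
from rig import *
print(job_done())
s=observe();print(s['t'],s['tool_pos'],s['grip_width'])"
```

```text
the job is handed in; nothing more can be done
None
the job is handed in; nothing more can be done
```

I rocked the orange relay in the +y socket free with five leans along its long side, about 7° to alternate ends. I then levelled it and lifted it. It is still gripped upright above its own socket, and I handed the job in at about 9.5 s of the 38 s allowed.

- **Height:** the arm pose and the wrist depth image both put the case about 26 mm up (top at about 114 mm). That leaves the blade tips about 13 mm above the socket.
- **Upright and centred:** it leans less than 0.4° and is within about 1 mm of the socket centre by the arm pose and the wrist image.
- **Force:** the most upward pull I read during the rocking was about 7.5 N, below the roughly 10 N that lifts the board. At the end only about the relay's weight remained.
- **Board and grey relay:** the pictures show the board flat and the grey relay still plugged in. Image comparison puts the board's shift under half a pixel, about 1 mm or less.
- **Disagreement:** the scene camera put the relay top about 3 mm further toward -y than the wrist camera did. I put this down to the gripper partly hiding it and only 124 usable pixels.
- **Refused call:** the first move call was refused as invalid because its rows left out some keys. Nothing moved.

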